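Load the chocolate grinder and hold its lid half-turned

ROBOT

A 6-joint arm with a two-finger parallel gripper is mounted at the origin on the work surface. World frame = base frame: x ahead of the robot, y to its left, z up, the work surface at z = 0. Lengths are in m, angles in rad, forces in N, time in s.
With the tool pointing down it reaches from about 0.4 to 0.825 m from the base axis. Payload 7 kg.
Tool frame: the origin (TCP) lies on the centre line of the jaws, within the pads' length; the fingertips stand 22 mm ahead of it and the grasp point (between the pads) lies 3 mm ahead of it; z points along the fingers, y is the line along which they close (so a half turn about z gives the same grasp; the last joint's range is limited). The gripper opens to 88 mm and grips with 3 to 60 N. Pads are 19 mm wide; open, the fingers measure 130 mm over their backs; the gripper's body (78 mm by 193 mm) begins 47 mm behind the grasp point.
Start: joints at [-1.058, 0.359, 0.012, 0, -1.224, -0.288], TCP at [0.15, -0.658, 0.209] pointing down, gripper open.
Joint ranges: [-3.07, 3.07], [-1.43, 2.12], [-1.02, 1.25], [-3.03, 1.67], [-3.05, -0], [-3.03, 3.03]. Speed limits (rad/s): [2.39, 2.39, 3.01, 3.14, 3.14, 3.14].

INTERFACE

Orientations are given as [roll, pitch, yaw] about the fixed x, y, z axes, in that order (R = Rz(yaw) Ry(pitch) Rx(roll)).
In Python, from station import monitor, viewer, order gives the robot as it stands. The module is installed in compiled form; this text tells all that it offers.
- The arm moves only by the tool servo_tool, never from a script. Its argument "targets" is a list of rows, each an object with "angular": the turn, a rotation vector about the tool's x, y, z in degrees, a list of three; "xyz": the shift along the tool's x, y, z in cm, a list of three; "claw": the finger opening in cm, from 0 to 8.76. A call has 1 to 20 rows; each row shifts and turns the commanded pose from where the row before left it, along the tool's axes as they then stand; what a row does not reach is not made up. A row lasts 1/10 s, in which the tool goes at most 50 mm and 8.59 degrees, less where a joint would pass 70% of its speed; a pose out of reach is approached as far as the arm can. A call is refused whole if a number of a shift passes 5 or a number of a turn 8.59, either way. A call with a gripper value outside its range is refused whole. The fingers move at their own pace and stop on an object; "force" is the grip in N (left out, the last holds). Time passes only in rows, so rows that do not move let the fingers close. It gives the time, the measured TCP pose, the force, the opening and the grip force at its end, in the units of the state.
- monitor.get_state(): the state, without advancing time (a new reading comes with each control period).
- viewer.grab_frame(name): name is "scene" or "top" or "wrist"; returns a dict with "color" (420x560x3 uint8, blue, green, red), "fovy" (degrees; the focal length in pixels is half the picture's height over the tangent of half this angle, whatever the lens; pixels are square), "cx", "cy" (the principal point, pixels), "R" (3x3) and "t" (3): a world point X has camera coordinates R X + t. Camera axes: x right, y down, z forward; pixel columns grow to the right and rows downward; lengths in m; the calibration is good to about 2 mm. A picture is of the moment at which its call begins. There is no depth.
- order.job_done(): hands the job in; it is judged then, once.
The state is a dict: "t": time; "q": joint angles; "qd": joint speeds; "joint_efforts": joint torques, N m; "eef_pos": TCP position; "ee_rot": TCP orientation; "force": force on the tool from outside, world axes, zero at the start; "moment": the same for the moment, N m; "width": finger opening in m; "gripper_force": force on a finger pad.
Only numpy, scipy, OpenCV 4.12 (cv2) and the standard library are available. Lean on these libraries where they do the work, as an engineer would, in place of code of your own. Each camera call takes 0.05 s, during which the arm holds its last target. There are 200 camera calls.

TASK

Sort what lies mixed on the wooden board: the chocolate chunk goes into the grinder's bowl and the steel pastry ring into the metal utensil bin. Then put the lid on the grinder with its lugs down through the two slots and twist it clockwise (seen from above) only half way to its quarter-turn lock, about an eighth of a turn, so that the switch never clicks; a spring pushes the lid back, so finish while still gripping the lid and holding it there. Do not disturb the jar, the mug and the bottle.

Things in the scene. Friction and masses are not known exactly. Their poses are not given: they have to be found in the camera images.
- grinder: Fixed electric grinder, an upright cylinder 120 mm in diameter and 100 mm tall, steel with a black collar. Origin at the centre of its underside, z up. Its open bowl has a mouth of 80 mm diameter and a floor 36 mm above the origin. White raised marks on the rim: one bar at each slot (open), a dot an eighth of a turn clockwise from it (half way), two bars a quarter turn clockwise (locked).
- mouth (a point): Centre of the grinder's collar at its top face, axes as the grinder. The collar is the bayonet: its top 6 mm is a flange of inner radius 40 mm with two slots, each 22 mm wide and open out to radius 49 mm, at the +x and -x sides; under the flange lies a groove 8 mm high.
- ring (a joint): Spring ring in the groove, turned by the lid's lugs, rad: 0 = rest, its gaps under the slots; grows as the lid turns clockwise seen from above; half way is about 0.7, the switch clicks at 1.4, stop at 1.5. The spring drives it back to 0 (0.03 N m at 0, 0.10 N m at 0.7). The lugs have up to 0.13 rad of play either side: the lid turns up to 0.13 rad further than the ring.
- lid: Loose black round lid, about 120 g, right side up on the table. Origin at the centre of its plug's underside, z up. Plug 76 mm in diameter, 13 mm high; two lugs at its +x and -x sides (12 mm wide, 5 mm high, level with the underside, out to radius 46 mm); disc 104 mm in diameter from 13 to 21 mm up. Same after half a turn. Fitted, its origin is 87 mm above the grinder's, with 3 mm of upward play.
- lid_handle (a point): Centre of the lid's bar handle, 40 mm above the lid's origin, axes as the lid. The bar runs along the lid's x axis (in line with the lugs): 60 mm long, 16 mm thick, from the disc (21 mm above the lid's origin) up to 54 mm.
- chunk: Loose dark chocolate chunk, a block 32 (x) x 22 (y) x 22 (z) mm, 18 g, lying on the board. Origin at the centre of its underside.
- cutter: Loose steel pastry ring (open tube) standing on the board, 44 mm outer diameter, 2.5 mm wall, 35 mm tall, 40 g. Origin at the centre of its underside.
- board: Fixed wooden board 260 (x) x 200 (y) x 12 mm thick. Origin at the centre of its underside, on the table; the chunk and the pastry ring stand on its top, 12 mm above the table.
- bin: Fixed open aluminium utensil bin 130 (x) x 160 (y) mm, 55 mm tall, walls and floor about 4 mm thick, empty. Origin at the centre of its underside.
- jar: Bystander: jar 64 mm in diameter, 100 mm tall. Origin at the centre of its underside. Leave it alone.
- mug: Bystander: white mug 76 mm in diameter, 85 mm tall. Origin at the centre of its underside. Leave it alone.
- bottle: Bystander: bottle 60 mm in diameter, 170 mm tall. Origin at the centre of its underside. Leave it alone.
There are look-alikes about, which are no part of the job. Of the things like the chunk, leave any that is red; of the rest the smaller one is meant.

How it is judged:
By the outcome, as a careful person would: the job done as asked, in the order asked, and still so for the second after the job is handed in, while the arm keeps its last pose, push and grip.
It also fails if it takes over 69 s, if anything falls off the work surface, if the arm or the gripper's body presses on something with over 40 N, if the wrist force passes 120 N, or if a joint passes its speed limit or range.

## Working session

There is one attempt and no reset: what is moved stays moved. The work goes in short steps, Python scripts to look and compute and a tool call to move; the robot and the scene stay as the last step left them, time stands still between calls to the robot, and variables do not carry over. Pictures are saved under pics/ and viewed, at most 10 in all, crops included, and the job is handed in when it is done.

Besides the shell and the picture viewer there is one more tool, called after ">>>" as name(argument=value, ...) on one line, values as JSON. servo_tool: Moves the arm, as the interface text tells. Its arguments: {"type":"object","properties":{"targets":{"type":"array"},"force":{"type":"number"}},"required":["targets"]}

```bash
mkdir -p pics; cat > h.py <<'E'
import numpy as np, cv2, pickle
from station import monitor, viewer, order
def grab(n, tag):
    f=viewer.grab_frame(n); cv2.imwrite(f'pics/{tag}.png',f['color']); pickle.dump(f,open(f'pics/{tag}.pkl','wb')); return f
def load(tag): return pickle.load(open(f'pics/{tag}.pkl','rb'))
def foc(f): return f['color'].shape[0]/2/np.tan(np.radians(f['fovy'])/2)
def px2w(f,u,v,z):
    R=np.array(f['R']);t=np.array(f['t']);F=foc(f)
    d=R.T@np.array([(u-f['cx'])/F,(v-f['cy'])/F,1]);c=-R.T@t
    return c+d*(z-c[2])/d[2]
def w2px(f,X):
    R=np.array(f['R']);t=np.array(f['t']);p=R@np.array(X)+t;F=foc(f)
    return F*p[0]/p[2]+f['cx'],F*p[1]/p[2]+f['cy']
E
python3 - <<'E'
from h import *
a=grab('top','top1');b=grab('scene','sc1')
for f in(a,b):print(f['fovy'],f['cx'],f['cy'],-np.array(f['R']).T@f['t'],np.round(f['R'],3).tolist())
s=monitor.get_state();print(s)
cv2.imwrite('pics/top1L.png',cv2.resize(a['color'],(800,600),interpolation=cv2.INTER_CUBIC))
E
```

```text
43.281279135216835 270.5952254729888 202.80343326718287 [0.47105234 0.04338733 1.58080635] [[0.007, -1.0, -0.015], [-0.997, -0.006, -0.073], [0.072, 0.016, -0.997]]
56.741431592940806 276.54373529254434 209.25799327507548 [1.03624897 0.32730718 0.81041705] [[-0.512, 0.859, -0.017], [0.691, 0.4, -0.602], [-0.51, -0.32, -0.798]]
{'t': 0.1, 'q': array([-1.05791297e+00,  3.59306122e-01,  1.11921443e-02, -3.65688679e-04,
       -1.22407759e+00, -2.88106596e-01]), 'qd': array([ 1.25779512e-03, -2.42578500e-03,  2.07798568e-03,  8.16870829e-04,
       -6.14667167e-04,  6.81002144e-05]), 'joint_efforts': array([ 7.39514253e-04, -5.84163952e+01,  2.93754905e+01,  7.01554924e+00,
        1.02600738e-02, -7.24478900e-05]), 'eef_pos': array([ 0.1503534 , -0.65758554,  0.20783013]), 'ee_rot': array([ 3.14015722e+00, -6.68614994e-05, -2.91694035e+00]), 'force': array([0.39727072, 0.14873503, 0.3088938 ]), 'moment': array([ 0.02011099, -0.00967107,  0.04640414]), 'gripper_force': 0.0, 'width': 0.08751641506773629}
```

View pics/top1L.png

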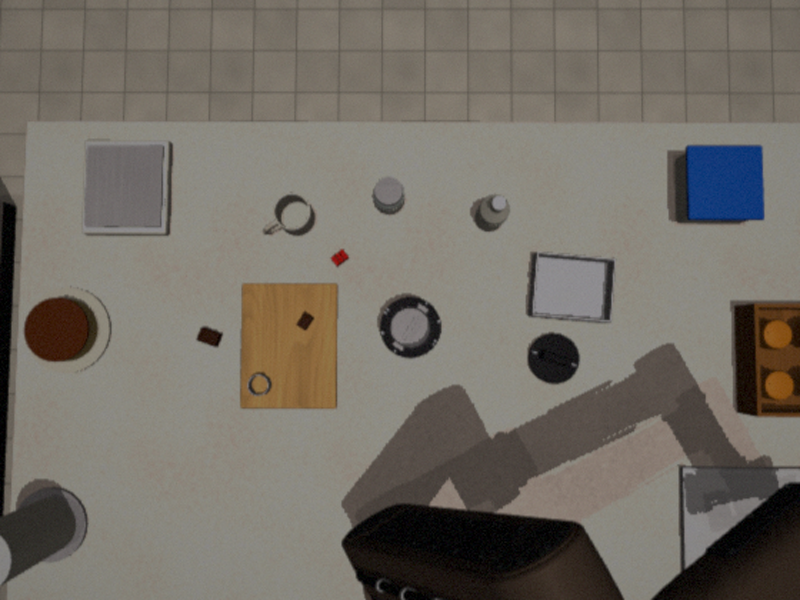

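View pics/sc1.png

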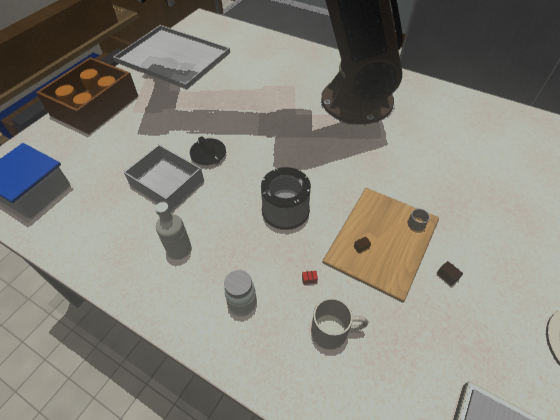

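Chunk candidates in the enlarged top view are the dark block on the board (305,320), the dark block off the board (209,336) and the red block (340,257). The on-board dark one fits: it isn't red and looks smaller. I'll confirm that in an enlarged crop. The other things are the ring (260,384), grinder (410,326), lid (553,358) and bin (570,287).

```bash
python3 - <<'E'
from h import *
a=load('top1')['color']
# tiles in original px (x0,y0,w,h) -> 400x300 each
T=[(135,170,100,75),(165,235,60,45),(260,200,56,42),(360,228,56,42)]
ims=[]
for x,y,w,h in T:
    c=cv2.resize(a[y:y+h,x:x+w],(400,300),interpolation=cv2.INTER_CUBIC)
    ims.append(np.clip(c.astype(float)*1.6,0,255).astype(np.uint8))
cv2.imwrite('pics/tiles.png',np.vstack([np.hstack(ims[:2]),np.hstack(ims[2:])]))
E
```

```text
(no output)
```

View pics/tiles.png

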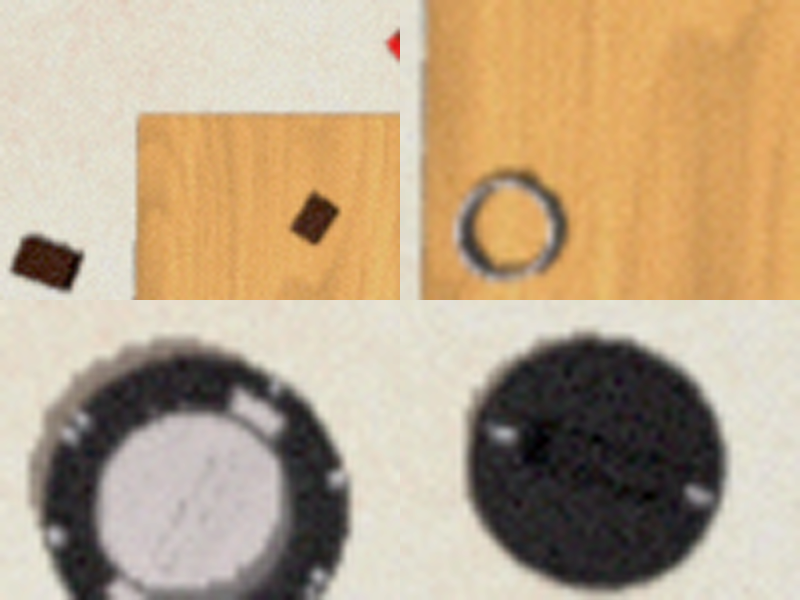

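The crop confirms the on-board dark block is the smaller of the two dark ones, at tile pixel (315,218). The ring rim is at (508,224), the grinder's half-way dots are at (335,477) and (57,535), and the lid's marks are at (503,434) and (699,495).

```bash
cat >> h.py <<'E'
def go(xyz,yaw=None):
    "tool-axis shift (cm) and tool z turn (deg) from the current pose, tool down"
    from scipy.spatial.transform import Rotation as Ro
    s=monitor.get_state();R=Ro.from_euler('xyz',s['ee_rot']).as_matrix()
    d=R.T@(np.array(xyz)-s['eef_pos'])*100
    a=None
    if yaw is not None:
        a=(np.degrees(s['ee_rot'][2])-yaw+90)%180-90
    return np.round(d,2).tolist(),a
E
python3 - <<'E'
from h import *
f=load('top1')
o=lambda x0,y0,s,p:(x0+(p[0]+.5)/s-.5,y0+(p[1]+.5)/s-.5)
def P(x0,y0,s,p,z):return px2w(f,*o(x0,y0,s,p),z)
c=[P(135,170,4,p,.034) for p in[(312,192),(339,208),(318,245),(291,231)]]
print('chunk',np.mean(c,0),[np.linalg.norm(c[i]-c[i-1]).round(4) for i in range(4)])
l=(c[2]+c[3]-c[0]-c[1]);print('long yaw',np.degrees(np.arctan2(l[1],l[0])))
print('ring',P(165,235,400/60,(108,224),.047), P(165,235,400/60,(57,224),.047))
g=lambda p,z:P(260,200,400/56,(p[0],p[1]-300),z)
D=[g(p,.1) for p in[(335,477),(57,535),(75,428),(318,582)]]
print('grinder',np.mean(D[:2],0),np.mean(D[2:],0),[np.degrees(np.arctan2(*(d[1::-1]))) for d in (D[0]-D[1],D[2]-D[3])])
l=lambda p,z:P(360,228,400/56,(p[0]-400,p[1]-300),z)
m=[l(p,.021) for p in[(503,434),(699,495)]];d=m[0]-m[1]
print('lid',np.mean(m,0),l((597,461),.02),np.degrees(np.arctan2(d[1],d[0])),np.linalg.norm(d))
# bin: full enlarged coordinates (10/7)
b=[px2w(f,*o(0,0,10/7,p),.055) for p in[(532,253),(614,258),(610,322),(528,317)]]
print('bin',np.mean(b,0),[np.linalg.norm(b[i]-b[i-1]).round(3) for i in range(4)])
x=[P(135,170,4,(137,113),.012)];print('board corner',x, [px2w(f,*o(0,0,10/7,p),.012) for p in[(242,284),(337,284),(337,408),(242,408)]])
E
```

```text
chunk [0.51917026 0.23498882 0.034     ] [np.float64(0.0323), np.float64(0.0231), np.float64(0.031), np.float64(0.0223)]
long yaw 151.75839072302773
ring [0.39173289 0.32580801 0.047     ] [0.39156278 0.34796093 0.047     ]
grinder [0.50715956 0.02053384 0.1       ] [0.50761044 0.0204335  0.1       ] [np.float64(-77.85137874377321), np.float64(57.99168293906976)]
lid [ 0.44615449 -0.27546989  0.021     ] [ 0.44754415 -0.27409203  0.02      ] 73.05145051212587 0.083418259804542
bin [ 0.58917127 -0.30376849  0.055     ] [np.float64(0.13), np.float64(0.165), np.float64(0.13), np.float64(0.164)]
board corner [array([0.59800856, 0.37185682, 0.012     ])] [array([0.59569593, 0.37068645, 0.012     ]), array([0.59682094, 0.17212118, 0.012     ]), array([0.34067615, 0.16912738, 0.012     ]), array([0.33907246, 0.36533776, 0.012     ])]
```

>>> servo_tool(targets=[{"angular": [0,0,-4.2],"xyz": [-4.2,0.8,0],"claw": 5},{"angular": [0,0,-4.2],"xyz": [-4.2,0.8,0],"claw": 5},{"angular": [0,0,-4.2],"xyz": [-4.2,0.8,0],"claw": 5},{"angular": [0,0,-4.2],"xyz": [-4.2,0.8,0],"claw": 5},{"angular": [0,0,-4.2],"xyz": [-4.2,0.8,0],"claw": 5},{"angular": [0,0,-4.2],"xyz": [-4.2,0.8,0],"claw": 5},{"angular": [0,0,-4.2],"xyz": [-4.2,0.8,0],"claw": 5},{"angular": [0,0,-4.2],"xyz": [-4.2,0.4,0],"claw": 5},{"angular": [0,0,-4.2],"xyz": [-4.2,0.4,0],"claw": 5},{"angular": [0,0,-4.2],"xyz": [-4.2,0.2,0],"claw": 5},{"angular": [0,0,-4.2],"xyz": [-4.2,0.2,0],"claw": 5},{"angular": [0,0,-4.2],"xyz": [-4.2,0.2,0],"claw": 5},{"angular": [0,0,-4.2],"xyz": [-4.2,0.2,0],"claw": 5},{"angular": [0,0,-4.2],"xyz": [-4.2,0.2,0],"claw": 5},{"angular": [0,0,-4.2],"xyz": [-4.2,0.2,0],"claw": 5},{"angular": [0,0,-4.2],"xyz": [-4.2,0.2,0],"claw": 5}])

```text
t: 1.7
eef_pos: [0.5622, -0.1507, 0.2082]
ee_rot: [3.141, -0.0, -1.741]
force: [0.9, -0.4, -0.7]
width: 0.0499
gripper_force: 0.0
```

```bash
python3 - <<'E'
from h import *
s=monitor.get_state();print(s['t'],s['eef_pos'],np.degrees(s['ee_rot']),s['q'],s['width'])
print(go([.5072,.0205,.21],-33),go([.519,.235,.15],-28.2))
E
```

```text
1.7 [ 0.56217122 -0.15065975  0.2081928 ] [ 1.79955490e+02 -4.60744881e-03 -9.97457505e+01] [ 7.39025449e-02  2.07629611e-01 -1.98913302e-01 -1.19328489e-04
 -1.16502667e+00 -2.43950867e-01] 0.04988569062680309
([-15.94, 8.32, -0.18], np.float64(-66.74575053915267)) ([-37.28, 10.78, 5.82], np.float64(-71.54575053915266))
```

>>> servo_tool(targets=[{"angular": [0,0,0],"xyz": [-4.66,1.35,0],"claw": 5},{"angular": [0,0,0],"xyz": [-4.66,1.35,0],"claw": 5},{"angular": [0,0,0],"xyz": [-4.66,1.35,0],"claw": 5},{"angular": [0,0,0],"xyz": [-4.66,1.35,0],"claw": 5},{"angular": [0,0,0],"xyz": [-4.66,1.35,0],"claw": 5},{"angular": [0,0,0],"xyz": [-4.66,1.35,0],"claw": 5},{"angular": [0,0,0],"xyz": [-4.66,1.35,0],"claw": 5},{"angular": [0,0,0],"xyz": [-4.66,1.35,0],"claw": 5},{"angular": [0,0,-7.95],"xyz": [0,0,0.7],"claw": 5},{"angular": [0,0,-7.95],"xyz": [0,0,0.7],"claw": 5},{"angular": [0,0,-7.95],"xyz": [0,0,0.7],"claw": 5},{"angular": [0,0,-7.95],"xyz": [0,0,0.7],"claw": 5},{"angular": [0,0,-7.95],"xyz": [0,0,0.7],"claw": 5},{"angular": [0,0,-7.95],"xyz": [0,0,0.7],"claw": 5},{"angular": [0,0,-7.95],"xyz": [0,0,0.7],"claw": 5},{"angular": [0,0,-7.95],"xyz": [0,0,0.7],"claw": 5},{"angular": [0,0,-7.95],"xyz": [0,0,0.2],"claw": 5},{"angular": [0,0,0],"xyz": [0,0,0],"claw": 5}])

```text
t: 3.5
eef_pos: [0.5194, 0.2331, 0.1499]
ee_rot: [3.14, 0.001, -0.493]
force: [0.1, -0.2, 0.3]
width: 0.05
gripper_force: 0.0
```

```bash
python3 - <<'E'
from h import *
s=monitor.get_state();print(s['t'],s['eef_pos'],np.degrees(s['ee_rot']),s['q'],s['width'])
print(go([.519,.235,.0355],-28.2))
f=grab('wrist','w1');print(f['fovy'],w2px(f,[.519,.235,.034]),w2px(f,[.392,.326,.047]))
E
```

```text
3.5 [0.51937715 0.23311853 0.14992086] [ 1.79924223e+02  3.67705712e-02 -2.82547683e+01] [ 7.65370782e-01  2.33050384e-01 -3.06654324e-01 -2.38046618e-04
 -1.03254740e+00  3.12409413e-01] 0.050031236431174055
([-0.11, -0.16, 11.44], np.float64(-0.054768251993280614))
61.21060742908822 (np.float64(271.2809482104252), np.float64(198.44964833270768)) (np.float64(249.94716958842037), np.float64(364.7123633009924))
```

View pics/w1.png

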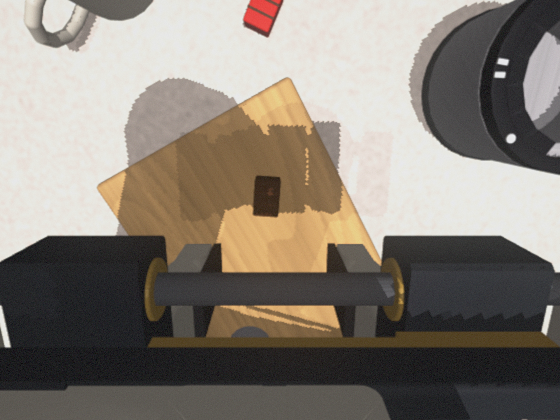

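The wrist view shows the chunk's top centred at (267,196), against a prediction of (271,198). That is a few mm off, so I'll turn it into a position.

```bash
python3 - <<'E'
from h import *
f=load('w1');p=px2w(f,267.5,195,.034);print(p,go([p[0],p[1],.0355]))
print('jaw line', [w2px(f,monitor.get_state()['eef_pos']-[0,0,h]) for h in(.022,.115)])
a,b=px2w(f,269.5,177,.034),px2w(f,265.5,215,.034);print(np.degrees(np.arctan2(*(a-b)[1::-1])),np.linalg.norm(a-b))
E
```

```text
[0.52314902 0.23638526 0.034     ] ([0.17, -0.46, 11.48], None)
jaw line [(np.float64(272.5483154746507), np.float64(234.01636866532567)), (np.float64(272.7923428810667), np.float64(197.25537757324923))]
-34.407011497079395 0.03315990637251694
```

>>> servo_tool(targets=[{"angular": [0,0,5],"xyz": [0.1,-0.38,2.5],"claw": 5},{"angular": [0,0,0],"xyz": [0,0,2.5],"claw": 5},{"angular": [0,0,0],"xyz": [0,0,2.5],"claw": 5},{"angular": [0,0,0],"xyz": [0,0,2.5],"claw": 5},{"angular": [0,0,0],"xyz": [0,0,1.4],"claw": 5},{"angular": [0,0,0],"xyz": [0,0,0],"claw": 5},{"angular": [0,0,0],"xyz": [0,0,0],"claw": 0},{"angular": [0,0,0],"xyz": [0,0,0],"claw": 0},{"angular": [0,0,0],"xyz": [0,0,0],"claw": 0},{"angular": [0,0,0],"xyz": [0,0,0],"claw": 0},{"angular": [0,0,0],"xyz": [0,0,0],"claw": 0},{"angular": [0,0,0],"xyz": [0,0,0],"claw": 0}], force=12)

```text
t: 4.75
eef_pos: [0.5226, 0.2364, 0.037]
ee_rot: [-3.141, -0.0, -0.583]
force: [-0.1, -0.2, -0.3]
width: 0.0075
gripper_force: 0.0
```

```bash
python3 - <<'E'
from h import *
f=grab('wrist','w2');s=monitor.get_state();print(s['width'],w2px(f,s['eef_pos']-[0,0,.003]))
E
```

```text
0.0039243319639365275 (np.float64(273.00934230592856), np.float64(245.7094322892582))
```

View pics/w2.png

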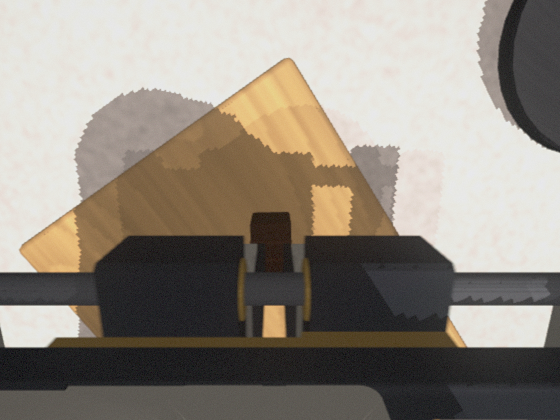

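```bash
python3 - <<'E'
from h import *
c=load('w2')['color'].astype(int)
for v in range(204,306,6):print(v,[tuple(c[v,u].tolist()) for u in(252,262,270,278,286)])
E
```

```text
204 [(65, 99, 123), (67, 100, 125), (70, 104, 130), (68, 99, 128), (72, 105, 133)]
210 [(71, 102, 130), (69, 101, 127), (68, 99, 129), (69, 102, 129), (70, 106, 133)]
216 [(25, 43, 60), (27, 35, 45), (7, 27, 33), (31, 37, 50), (25, 35, 47)]
222 [(21, 33, 41), (25, 30, 40), (10, 21, 37), (20, 27, 42), (21, 32, 46)]
228 [(28, 33, 48), (27, 38, 50), (28, 34, 51), (23, 35, 50), (24, 34, 50)]
234 [(22, 30, 46), (10, 29, 42), (28, 33, 46), (19, 31, 43), (26, 29, 48)]
240 [(27, 32, 46), (24, 30, 48), (19, 32, 46), (14, 25, 49), (25, 39, 53)]
246 [(88, 95, 97), (25, 26, 30), (22, 30, 49), (21, 28, 43), (33, 35, 39)]
252 [(80, 85, 90), (22, 31, 30), (24, 29, 45), (18, 33, 38), (31, 31, 37)]
258 [(80, 85, 91), (29, 26, 31), (17, 30, 47), (26, 34, 49), (32, 32, 39)]
264 [(80, 87, 92), (27, 35, 35), (26, 30, 44), (12, 27, 41), (21, 24, 22)]
270 [(82, 89, 94), (29, 29, 28), (24, 22, 38), (21, 28, 40), (19, 28, 25)]
276 [(52, 48, 51), (52, 51, 56), (43, 45, 45), (52, 52, 51), (50, 49, 50)]
282 [(57, 54, 54), (56, 56, 57), (61, 58, 60), (60, 59, 58), (53, 53, 56)]
288 [(62, 58, 62), (57, 56, 61), (62, 61, 62), (62, 60, 61), (65, 66, 66)]
294 [(64, 63, 62), (58, 59, 58), (60, 61, 64), (61, 58, 60), (58, 56, 59)]
300 [(58, 56, 58), (56, 55, 59), (54, 50, 55), (60, 58, 60), (58, 56, 56)]
```

>>> servo_tool(targets=[{"angular": [0,0,0],"xyz": [0,0,0],"claw": 5},{"angular": [0,0,0],"xyz": [0,0,0],"claw": 5},{"angular": [0,0,0],"xyz": [0,0,0],"claw": 5},{"angular": [0,0,0],"xyz": [0,0,0],"claw": 5},{"angular": [0,0,0],"xyz": [0,0,0],"claw": 5}])

```text
t: 5.3
eef_pos: [0.5225, 0.2363, 0.0366]
ee_rot: [3.142, 0.0, -0.582]
force: [-0.8, 0.1, -0.1]
width: 0.0387
gripper_force: 0.0
```

```bash
python3 - <<'E'
from h import *
f=grab('wrist','w3');s=monitor.get_state();print(s['t'],s['width'],s['eef_pos'],s['force'])
c=f['color'][150:360,130:410];cv2.imwrite('pics/w3c.png',np.clip(cv2.resize(c,(800,600),interpolation=cv2.INTER_CUBIC)*1.5,0,255).astype(np.uint8))
for h in(-.003,-.022):print(w2px(f,s['eef_pos']+[0,0,h]))
E
```

```text
5.35 0.04244415420756851 [0.52247178 0.23628204 0.03662789] [-0.76075707 -0.82178965 -0.57996138]
(np.float64(272.8610817592263), np.float64(245.85817904278494))
(np.float64(272.9445830931807), np.float64(234.12602624270772))
```

View pics/w3c.png

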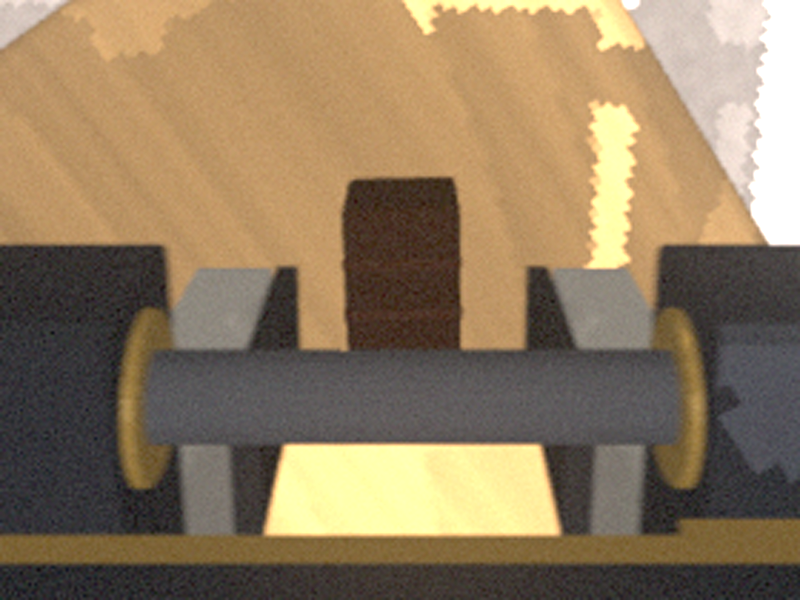

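```bash
python3 - <<'E'
from h import *
for n,e in(('w1',[.5194,.2331,.1499]),('w3',[.5225,.2363,.0366])):
    f=load(n);R=np.array(f['R']);e=np.array(e)
    print(n,'cam',-R.T@f['t'],'depth tcp',(R@e+f['t']),'tip',(R@(e-[0,0,.022])+f['t'])[2],'axis',R[2],foc(f))
    print('chunk top depth',(R@[.523,.236,.034]+f['t'])[2])
c=load('w3')['color'].astype(int).sum(2)
for v in(228,234,248,254,262,268):print(v,''.join('#' if x<140 else '+' if x<260 else '.' for x in c[v,200:345]))
c=load('w1')['color'].astype(int).sum(2)
for v in(180,196,210,240,248,256,264):print(v,''.join('#' if x<140 else '+' if x<260 else '.' for x in c[v,190:345]))
E
```

```text
w1 cam [0.58061213 0.19981082 0.32609177] depth tcp [-0.00053867  0.02146725  0.18824851] tip 0.20949174214076696 axis [-0.22957971  0.1220943  -0.96560144] 355.0156005764131
chunk top depth 0.29968930376237674
w3 cam [0.58034496 0.19749845 0.21285997] depth tcp [-0.00056475  0.02154074  0.18829459] tip 0.2095413957269962 axis [-0.21662576  0.14273677 -0.96576368] 355.0156005764131
chunk top depth 0.19065444634871048
228 .................................................+########################################++.....................................................
234 ..................................................+########################################......................................................
248 ....+...+..............+++########+...............+#######################################++.....................+++#######+++...................
254 .....................++###########+...............++#######################################+......................+##########+++.................
262 .................+++##############+...............++#######################
[... 640 characters left out ...]
............................................................
240 ...........................................................................................................................................................
248 ...................+++########+...........................................................................................................+#++#++#+++......
256 ..............+++++############..........................................................................................................+#######+#+##++...
264 .............++################+.........................................................................................................+############++##+
```

Both the apparent pad gap (106 px at 50 mm opening) and its image row put the real fingertips about 22 mm behind the reported TCP, so the jaws closed above the chunk. I'll descend further in small steps and watch the force.

>>> servo_tool(targets=[{"angular": [0,0,0],"xyz": [0,0,1],"claw": 5},{"angular": [0,0,0],"xyz": [0,0,1],"claw": 5},{"angular": [0,0,0],"xyz": [0,0,0.7],"claw": 5},{"angular": [0,0,0],"xyz": [0,0,0.5],"claw": 5},{"angular": [0,0,0],"xyz": [0,0,0],"claw": 5}])

```text
t: 5.85
eef_pos: [0.5219, 0.2358, 0.0035]
ee_rot: [3.14, 0.001, -0.583]
force: [-0.3, 0.0, -0.2]
width: 0.0497
gripper_force: 0.0
```

```bash
python3 - <<'E'
from h import *
f=grab('wrist','w4');s=monitor.get_state();print(s['t'],s['width'],s['eef_pos'],s['force'])
c=f['color'].astype(int).sum(2)
for v in(228,234,240,248,254,262,268):print(v,''.join('#' if x<140 else '+' if x<260 else '.' for x in c[v,200:345]))
E
```

```text
5.9 0.04998373836252204 [0.52227591 0.23603054 0.00405335] [-0.2411552  -0.20661931  0.36482868]
228 .................................................................................................................................................
234 ..............................................+############################################......................................................
240 ............................................+##############################################+.....................................................
248 .........+++#########+.....................+################################################+..................................+########+++......
254 ......+++############+.....................+################################################+.................................++###########+++...
262 ....++###############+.....................++################################################.................................+################++
268 .++###################+....................+#################################################+................................+##################
```

>>> servo_tool(targets=[{"angular": [0,0,0],"xyz": [0,0,0.6],"claw": 5},{"angular": [0,0,0],"xyz": [0,0,0.5],"claw": 5},{"angular": [0,0,0],"xyz": [0,0,0],"claw": 5},{"angular": [0,0,0],"xyz": [0,0,0],"claw": 0},{"angular": [0,0,0],"xyz": [0,0,0],"claw": 0},{"angular": [0,0,0],"xyz": [0,0,0],"claw": 0},{"angular": [0,0,0],"xyz": [0,0,0],"claw": 0},{"angular": [0,0,0],"xyz": [0,0,0],"claw": 0},{"angular": [0,0,0],"xyz": [0,0,0],"claw": 0}], force=15)

```text
t: 6.8
eef_pos: [0.523, 0.2365, -0.0056]
ee_rot: [-3.141, -0.001, -0.582]
force: [-1.4, -0.5, 7.5]
width: 0.0217
gripper_force: 16.4
```

>>> servo_tool(targets=[{"angular": [0,0,0],"xyz": [0,0,-1],"claw": 0},{"angular": [0,0,0],"xyz": [0,0,-3],"claw": 0},{"angular": [0,0,0],"xyz": [0,0,-4],"claw": 0},{"angular": [0,0,0],"xyz": [0,0,-4],"claw": 0},{"angular": [0,0,0],"xyz": [0,0,-2.5],"claw": 0},{"angular": [0,0,0],"xyz": [0,0,0],"claw": 0}])

```text
t: 7.4
eef_pos: [0.5246, 0.2378, 0.1435]
ee_rot: [-3.134, -0.003, -0.582]
force: [0.8, 0.1, -0.8]
width: 0.0218
gripper_force: 15.0
```

```bash
python3 - <<'E'
from h import *
s=monitor.get_state();print(s['t'],s['width'],s['eef_pos'],s['gripper_force'],go([.5074,.0205,.14],-33.5))
E
```

```text
7.4 0.021810074800106542 [0.52458324 0.23778926 0.143528  ] 14.999973177909851 ([10.5, 19.1, 0.24], np.float64(0.1676990216897707))
```

>>> servo_tool(targets=[{"angular": [0,0,0],"xyz": [1.75,3.18,0],"claw": 0},{"angular": [0,0,0],"xyz": [1.75,3.18,0],"claw": 0},{"angular": [0,0,0],"xyz": [1.75,3.18,0],"claw": 0},{"angular": [0,0,0],"xyz": [1.75,3.18,0],"claw": 0},{"angular": [0,0,0],"xyz": [1.75,3.18,0],"claw": 0},{"angular": [0,0,0],"xyz": [1.75,3.2,0],"claw": 0},{"angular": [0,0,0],"xyz": [0,0,0],"claw": 0},{"angular": [0,0,0],"xyz": [0,0,0],"claw": 0}])

```text
t: 8.2
eef_pos: [0.5048, 0.0182, 0.1385]
ee_rot: [3.142, 0.0, -0.584]
force: [0.0, 0.8, 0.2]
width: 0.0216
gripper_force: 15.0
```

```bash
python3 - <<'E'
from h import *
f=grab('wrist','w5');s=monitor.get_state();print(s['t'],s['width'],s['eef_pos'],np.degrees(s['ee_rot']),go([.5074,.0205,.085]),w2px(f,[.5074,.0205,.1]))
cv2.imwrite('pics/w5L.png',np.clip(cv2.resize(f['color'],(800,600),interpolation=cv2.INTER_CUBIC)*1.5,0,255).astype(np.uint8))
E
```

```text
8.25 0.0218620736739294 [0.50506419 0.01892808 0.13853948] [-1.79998870e+02  7.13555506e-03 -3.34175522e+01] ([0.11, -0.26, 5.35], None) (np.float64(267.76122242317837), np.float64(224.09929131366516))
```

View pics/w5L.png

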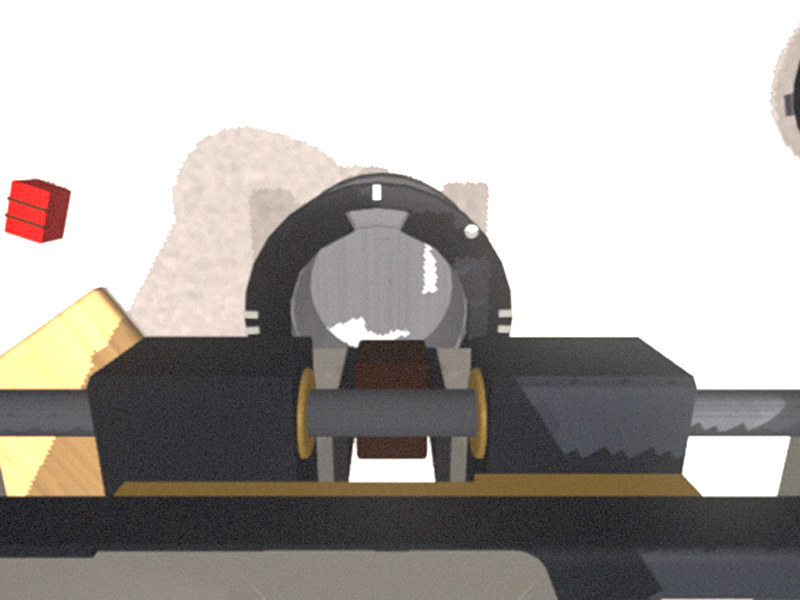

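In the enlarged wrist view, the grinder's two-bar marks are at (252,322) and (505,321), the slot bar at (377,191), the half-way dot at (472,231), and the chunk is still held. I'll refine the grinder's pose from these.

```bash
python3 - <<'E'
from h import *
f=load('w5');P=lambda u,v:px2w(f,(u+.5)*.7-.5,(v+.5)*.7-.5,.1)
a,b,s,d=P(252,322),P(505,321),P(377,191),P(472,231)
m=(a+b)/2;ang=lambda v:np.degrees(np.arctan2(v[1],v[0]))
print('centre',m,np.linalg.norm(a-b),np.linalg.norm(s-m),np.linalg.norm(d-m));print(ang(a-b)-90,ang(s-m),ang(d-m)+45)
print(go([m[0],m[1],.09]))
E
```

```text
centre [0.50800215 0.02237453 0.1       ] 0.11241073829379113 0.05686586450956126 0.05666737808719847
-33.28112982790991 -33.282186876752974 -33.26854035924761
([0.06, -0.45, 4.85], None)
```

>>> servo_tool(targets=[{"angular": [0,0,0],"xyz": [0.05,-0.45,1.5],"claw": 0},{"angular": [0,0,0],"xyz": [0,0,2],"claw": 0},{"angular": [0,0,0],"xyz": [0,0,2],"claw": 0},{"angular": [0,0,0],"xyz": [0,0,2.2],"claw": 0},{"angular": [0,0,0],"xyz": [0,0,0],"claw": 0},{"angular": [0,0,0],"xyz": [0,0,0],"claw": 0},{"angular": [0,0,0],"xyz": [0,0,0],"claw": 2.8},{"angular": [0,0,0],"xyz": [0,0,0],"claw": 2.8},{"angular": [0,0,0],"xyz": [0,0,0],"claw": 2.8},{"angular": [0,0,0],"xyz": [0,0,0],"claw": 2.8}])

```text
t: 9.25
eef_pos: [0.5083, 0.0226, 0.0622]
ee_rot: [-3.141, -0.001, -0.582]
force: [0.3, 0.1, 0.4]
width: 0.0281
gripper_force: 0.0
```

```bash
python3 - <<'E'
from h import *
s=monitor.get_state();print(s['t'],s['width'],s['eef_pos'],s['force'],s['gripper_force'])
E
```

```text
9.25 0.028087176852035062 [0.50830028 0.02260525 0.06223427] [0.29703754 0.13703132 0.36111315] 0.0
```

>>> servo_tool(targets=[{"angular": [0,0,0],"xyz": [0,0,-3],"claw": 2.8},{"angular": [0,0,0],"xyz": [0,0,-4.5],"claw": 2.8},{"angular": [0,0,0],"xyz": [-3.28,-2.4,0],"claw": 7.5},{"angular": [0,0,0],"xyz": [-3.28,-2.4,0],"claw": 7.5},{"angular": [0,0,0],"xyz": [-3.28,-2.4,0],"claw": 7.5},{"angular": [0,0,0],"xyz": [-3.28,-2.4,0],"claw": 7.5},{"angular": [0,0,0],"xyz": [-3.28,-2.4,0],"claw": 7.5},{"angular": [0,0,0],"xyz": [-3.28,-2.4,0],"claw": 7.5},{"angular": [0,0,0],"xyz": [-3.28,-2.4,1.5],"claw": 7.5},{"angular": [0,0,0],"xyz": [-3.28,-2.4,2],"claw": 7.5},{"angular": [0,0,0],"xyz": [0,0,0],"claw": 7.5},{"angular": [0,0,0],"xyz": [0,0,0],"claw": 7.5}])

```text
t: 10.45
eef_pos: [0.3939, 0.3275, 0.1013]
ee_rot: [3.14, -0.0, -0.581]
force: [-0.6, -0.4, -0.2]
width: 0.0749
gripper_force: 0.0
```

```bash
python3 - <<'E'
from h import *
f=grab('wrist','w6');s=monitor.get_state();print(s['t'],s['width'],s['eef_pos'],go([.394,.327,.001]),w2px(f,[.394,.327,.047]))
c=f['color'].copy();t=viewer.grab_frame('top');cv2.imwrite('pics/w6.png',np.hstack([c[:,140:420],cv2.resize(t['color'][205:250,270:300],(280,420),interpolation=cv2.INTER_CUBIC)]))
E
```

```text
10.5 0.07519664784388908 [0.39440246 0.32700758 0.10172598] ([-0.03, 0.02, 10.07], None) (np.float64(273.47332802863866), np.float64(217.78928623224422))
```

View pics/w6.png

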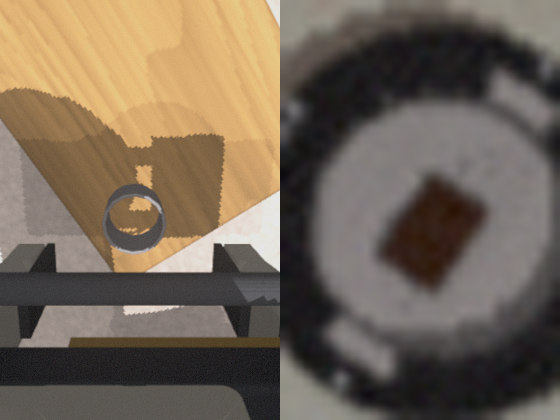

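The chunk lies in the bowl (right tile). The ring's rim is near (274,221), against a prediction of (273,218), so I'm over it.

>>> servo_tool(targets=[{"angular": [0,0,0],"xyz": [0,0,3],"claw": 7.5},{"angular": [0,0,0],"xyz": [0,0,3],"claw": 7.5},{"angular": [0,0,0],"xyz": [0,0,2.5],"claw": 7.5},{"angular": [0,0,0],"xyz": [0,0,1.5],"claw": 7.5},{"angular": [0,0,0],"xyz": [0,0,0],"claw": 7.5},{"angular": [0,0,0],"xyz": [0,0,0],"claw": 2},{"angular": [0,0,0],"xyz": [0,0,0],"claw": 2},{"angular": [0,0,0],"xyz": [0,0,0],"claw": 2},{"angular": [0,0,0],"xyz": [0,0,0],"claw": 2},{"angular": [0,0,0],"xyz": [0,0,0],"claw": 2},{"angular": [0,0,0],"xyz": [0,0,0],"claw": 2}], force=20)

```text
t: 11.65
eef_pos: [0.3947, 0.3275, 0.0023]
ee_rot: [-3.141, -0.0, -0.582]
force: [-1.6, -1.5, 6.7]
width: 0.0433
gripper_force: 19.8
```

>>> servo_tool(targets=[{"angular": [0,0,0],"xyz": [0,0,-1],"claw": 2},{"angular": [0,0,0],"xyz": [0,0,-3],"claw": 2},{"angular": [0,0,0],"xyz": [0,0,-4],"claw": 2},{"angular": [0,0,0],"xyz": [0,0,-4],"claw": 2},{"angular": [0,0,0],"xyz": [0,0,-4],"claw": 2},{"angular": [0,0,0],"xyz": [0,0,0],"claw": 2}])

```text
t: 12.25
eef_pos: [0.3966, 0.3298, 0.1681]
ee_rot: [-3.131, -0.001, -0.581]
force: [-0.4, 0.8, -0.3]
width: 0.0429
gripper_force: 19.8
```

```bash
python3 - <<'E'
from h import *
s=monitor.get_state();print(s['t'],s['width'],s['gripper_force'],s['eef_pos'],s['q'],go([.589,-.303,.16]))
f=load('top1');o=lambda p:((p[0]+.5)*.7-.5,(p[1]+.5)*.7-.5)
b=[px2w(f,*o(p),.055) for p in[(532,253),(614,258),(610,322),(528,317)]]
d=b[1]-b[0];print(np.degrees(np.arctan2(d[1],d[0])))
for p in[(490,197),(389,190),(498,203)]:print(px2w(f,*o(p),.17)[:2],px2w(f,*o(p),.1)[:2])
E
```

```text
12.25 0.04288889306546761 19.806333377491683 [0.39660673 0.32980682 0.16807305] [ 1.07602358  0.12194715 -0.40277694  0.00188442 -1.03600653 -0.08752503] ([50.83, 42.33, 0.41], None)
-93.23538402018889
[ 0.75019975 -0.12746897] [ 0.76405022 -0.13594635]
[0.76284066 0.06289922] [0.77731833 0.06386734]
[ 0.73883127 -0.14246405] [ 0.75211766 -0.15168544]
```

>>> servo_tool(targets=[{"angular": [0,0,0],"xyz": [2,1.7,0],"claw": 2},{"angular": [0,0,0],"xyz": [3.6,3,0],"claw": 2},{"angular": [0,0,0],"xyz": [3.6,3,0],"claw": 2},{"angular": [0,0,0],"xyz": [3.6,3,0],"claw": 2},{"angular": [0,0,0],"xyz": [3.6,3,0],"claw": 2},{"angular": [0,0,0],"xyz": [3.6,3,0],"claw": 2},{"angular": [0,0,0],"xyz": [3.6,3,0],"claw": 2},{"angular": [0,0,0],"xyz": [3.6,3,0],"claw": 2},{"angular": [0,0,0],"xyz": [3.6,3,0],"claw": 2},{"angular": [0,0,0],"xyz": [3.6,3,0],"claw": 2},{"angular": [0,0,0],"xyz": [3.6,3,0],"claw": 2},{"angular": [0,0,0],"xyz": [3.6,3,0],"claw": 2},{"angular": [0,0,0],"xyz": [3.6,3,0],"claw": 2},{"angular": [0,0,0],"xyz": [3.6,3,0],"claw": 2},{"angular": [0,0,0],"xyz": [2.1,1.7,0],"claw": 2},{"angular": [0,0,0],"xyz": [0,0,0],"claw": 2},{"angular": [0,0,0],"xyz": [0,0,0],"claw": 2}])

```text
t: 13.95
eef_pos: [0.5857, -0.3073, 0.1608]
ee_rot: [3.141, 0.002, -0.584]
force: [-0.4, 0.1, -0.9]
width: 0.043
gripper_force: 19.8
```

```bash
python3 - <<'E'
from h import *
f=grab('wrist','w7');s=monitor.get_state();print(s['t'],s['width'],s['gripper_force'],s['eef_pos'],np.degrees(s['ee_rot']),go([.589,-.303,.004]))
E
```

```text
14.0 0.042843516094200985 19.806429455056787 [ 0.58577899 -0.30661562  0.16122547] [ 1.79994002e+02  6.23429263e-02 -3.34008687e+01] ([0.09, -0.48, 15.72], None)
```

>>> servo_tool(targets=[{"angular": [0,0,0],"xyz": [0.1,-0.48,3],"claw": 2},{"angular": [0,0,0],"xyz": [0,0,4],"claw": 2},{"angular": [0,0,0],"xyz": [0,0,4],"claw": 2},{"angular": [0,0,0],"xyz": [0,0,3],"claw": 2},{"angular": [0,0,0],"xyz": [0,0,1.4],"claw": 2},{"angular": [0,0,0],"xyz": [0,0,0],"claw": 2},{"angular": [0,0,0],"xyz": [0,0,0],"claw": 2},{"angular": [0,0,0],"xyz": [0,0,0],"claw": 5.6},{"angular": [0,0,0],"xyz": [0,0,0],"claw": 5.6},{"angular": [0,0,0],"xyz": [0,0,0],"claw": 5.6},{"angular": [0,0,0],"xyz": [0,0,-2],"claw": 5.6},{"angular": [0,0,0],"xyz": [0,0,-4],"claw": 5.6},{"angular": [0,0,0],"xyz": [0,0,-4],"claw": 5.6},{"angular": [0,0,0],"xyz": [0,0,-3],"claw": 5.6},{"angular": [0,0,0],"xyz": [0,0,0],"claw": 5.6}])

```text
t: 15.5
eef_pos: [0.5927, -0.3047, 0.144]
ee_rot: [-3.139, -0.009, -0.582]
force: [0.6, -0.7, 0.0]
width: 0.0556
gripper_force: 0.0
```

```bash
python3 - <<'E'
from h import *
s=monitor.get_state();print(s['t'],s['width'],s['gripper_force'],s['eef_pos'],s['force'],go([.447,-.274,.13],-107))
f=grab('wrist','w8');c=f['color'];print(w2px(f,[.589,-.303,.02]))
E
```

```text
15.5 0.055642645100336674 0.0 [ 0.59273948 -0.30467304  0.1439908 ] [ 0.63611039 -0.703008    0.01749957] ([-13.87, 5.45, 1.26], np.float64(73.66012709227033))
(np.float64(274.35758648817495), np.float64(200.84090884837303))
```

>>> servo_tool(targets=[{"angular": [0,0,0],"xyz": [-2.8,1.1,0],"claw": 5},{"angular": [0,0,0],"xyz": [-2.8,1.1,0],"claw": 5},{"angular": [0,0,0],"xyz": [-2.8,1.1,0],"claw": 5},{"angular": [0,0,0],"xyz": [-2.8,1.1,0],"claw": 5},{"angular": [0,0,0],"xyz": [-2.8,1.1,0],"claw": 5},{"angular": [0,0,7.3],"xyz": [0,0,0],"claw": 5},{"angular": [0,0,7.3],"xyz": [0,0,0],"claw": 5},{"angular": [0,0,7.3],"xyz": [0,0,0],"claw": 5},{"angular": [0,0,7.3],"xyz": [0,0,0],"claw": 5},{"angular": [0,0,7.3],"xyz": [0,0,0],"claw": 5},{"angular": [0,0,7.3],"xyz": [0,0,0],"claw": 5},{"angular": [0,0,7.3],"xyz": [0,0,0],"claw": 5},{"angular": [0,0,7.3],"xyz": [0,0,0],"claw": 5},{"angular": [0,0,7.3],"xyz": [0,0,0],"claw": 5},{"angular": [0,0,7.3],"xyz": [0,0,0],"claw": 5},{"angular": [0,0,0],"xyz": [0,0,0],"claw": 5},{"angular": [0,0,0],"xyz": [0,0,0],"claw": 5}])

```text
t: 17.25
eef_pos: [0.4422, -0.2723, 0.1372]
ee_rot: [3.141, 0.0, -1.853]
force: [-0.4, -0.8, -1.0]
width: 0.05
gripper_force: 0.0
```

```bash
python3 - <<'E'
from h import *
f=grab('wrist','w9');s=monitor.get_state();print(s['t'],s['width'],s['eef_pos'],np.degrees(s['ee_rot']),w2px(f,[.447,-.274,.054]),w2px(f,[.447,-.274,.021]))
t=grab('top','top2')['color']
c=np.clip(f['color'][100:310,120:440].astype(float)*2.2,0,255).astype(np.uint8)
A=cv2.resize(c,(800,525),interpolation=cv2.INTER_CUBIC)
B=cv2.resize(t[170:230,365:435],(260,223),interpolation=cv2.INTER_CUBIC);A[:223,540:]=B
cv2.imwrite('pics/w9c.png',A)
E
```

```text
17.3 0.050034990341378045 [ 0.44235831 -0.27228062  0.13725999] [ 1.79958704e+02  7.39375415e-04 -1.06175122e+02] (np.float64(266.8821328857329), np.float64(207.52029390021818)) (np.float64(267.56540142750947), np.float64(197.3922256964869))
```

View pics/w9c.png

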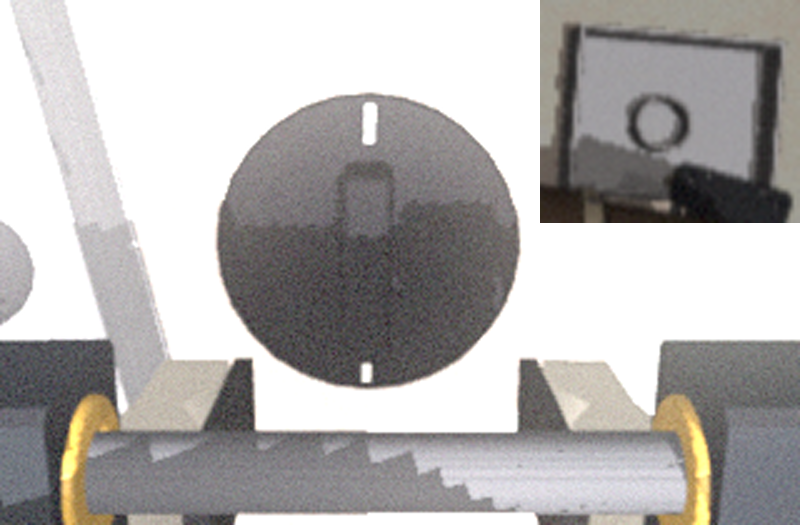

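The ring stands upright in the bin (inset). In the crop, the lid's disc is centred at (368.5,240.5), its marks are at (370,123) and (366.5,372.5), and the bar is nearly upright.

```bash
python3 - <<'E'
from h import *
f=load('w9');P=lambda u,v,z:px2w(f,120+(u+.5)/2.5-.5,100+(v+.5)/2.5-.5,z)
a,b=P(370,123,.021),P(366.5,372.5,.021);d=a-b
yaw=np.degrees(np.arctan2(d[1],d[0]));c=P(368.5,240.5,.021);print('lid',c,(a+b)/2,yaw,np.linalg.norm(d))
l,r=P(218,242,.021),P(519,242,.021);print((l+r)/2,np.linalg.norm(l-r))
print(P(366,200,.054)); print(go([c[0],c[1],.03],yaw))
E
```

```text
lid [ 0.44701035 -0.27535315  0.021     ] [ 0.44829162 -0.27140041  0.021     ] -107.26865028749594 0.08712020611325794
[ 0.44714586 -0.27485007  0.021     ] 0.10182544736913454
[ 0.44149638 -0.29463021  0.054     ]
([0.16, -0.53, 10.74], np.float64(1.0576103254367837))
```

>>> servo_tool(targets=[{"angular": [0,0,1.1],"xyz": [0.16,-0.53,2],"claw": 5},{"angular": [0,0,0],"xyz": [0,0,3],"claw": 5},{"angular": [0,0,0],"xyz": [0,0,3],"claw": 5},{"angular": [0,0,0],"xyz": [0,0,3],"claw": 5},{"angular": [0,0,0],"xyz": [0,0,1.4],"claw": 5},{"angular": [0,0,0],"xyz": [0,0,0.7],"claw": 5},{"angular": [0,0,0],"xyz": [0,0,0],"claw": 5},{"angular": [0,0,0],"xyz": [0,0,0],"claw": 5}])

```text
t: 18.15
eef_pos: [0.4479, -0.2756, 0.0073]
ee_rot: [-3.141, -0.0, -1.875]
force: [-0.2, 0.6, 0.7]
width: 0.05
gripper_force: 0.0
```

```bash
python3 - <<'E'
from h import *
s=monitor.get_state();print(s['t'],s['eef_pos'],s['force'],np.degrees(s['ee_rot']),go([.447,-.275,.006],-107.3))
E
```

```text
18.15 [ 0.44789456 -0.27558253  0.00732699] [-0.18220671  0.56055091  0.68105475] [-1.79945125e+02 -3.98849108e-03 -1.07419493e+02] ([-0.03, 0.1, 0.13], np.float64(-0.11949291505142412))
```

>>> servo_tool(targets=[{"angular": [0,0,0],"xyz": [0,0.1,0.1],"claw": 1},{"angular": [0,0,0],"xyz": [0,0,0],"claw": 1},{"angular": [0,0,0],"xyz": [0,0,0],"claw": 1},{"angular": [0,0,0],"xyz": [0,0,0],"claw": 1},{"angular": [0,0,0],"xyz": [0,0,0],"claw": 1},{"angular": [0,0,0],"xyz": [0,0,0],"claw": 1},{"angular": [0,0,0],"xyz": [0,0,0],"claw": 1},{"angular": [0,0,0],"xyz": [0,0,0],"claw": 1}], force=50)

```text
t: 18.95
eef_pos: [0.4466, -0.2752, 0.0059]
ee_rot: [-3.141, -0.0, -1.876]
force: [-0.5, 1.1, 3.5]
width: 0.0154
gripper_force: 50.0
```

```bash
python3 - <<'E'
from h import *
s=monitor.get_state();print(s['t'],s['width'],s['gripper_force'],s['eef_pos'],s['force'],s['moment'],np.degrees(s['ee_rot']))
E
```

```text
18.95 0.015367938214352502 50.000898241996765 [ 0.44657896 -0.27515074  0.00591162] [-0.48714866  1.14630356  3.53563125] [0.37038922 0.26192069 0.03965492] [-1.79974531e+02 -1.64471272e-03 -1.07461702e+02]
```

>>> servo_tool(targets=[{"angular": [0,0,0],"xyz": [0,0,-1],"claw": 1},{"angular": [0,0,0],"xyz": [0,0,-3],"claw": 1},{"angular": [0,0,0],"xyz": [0,0,-4],"claw": 1},{"angular": [0,0,0],"xyz": [0,0,-4],"claw": 1},{"angular": [0,0,0],"xyz": [0,0,-1.5],"claw": 1},{"angular": [0,0,0],"xyz": [-3,0.3,0],"claw": 1},{"angular": [0,0,0],"xyz": [-3,0.3,0],"claw": 1},{"angular": [0,0,0],"xyz": [-3,0.3,0],"claw": 1},{"angular": [0,0,0],"xyz": [-3,0.3,0],"claw": 1},{"angular": [0,0,0],"xyz": [-3,0.3,0],"claw": 1},{"angular": [0,0,0],"xyz": [-3,0.3,0],"claw": 1},{"angular": [0,0,0],"xyz": [-3,0.3,0],"claw": 1},{"angular": [0,0,0],"xyz": [-3,0.3,0],"claw": 1},{"angular": [0,0,0],"xyz": [-3,0.3,0],"claw": 1},{"angular": [0,0,0],"xyz": [-3,0.3,0],"claw": 1}])

```text
t: 20.45
eef_pos: [0.5075, 0.0212, 0.1411]
ee_rot: [3.141, 0.0, -1.876]
force: [1.7, 0.2, -1.7]
width: 0.0158
gripper_force: 50.0
```

>>> servo_tool(targets=[{"angular": [0,0,-5],"xyz": [0,0,0],"claw": 1},{"angular": [0,0,-5],"xyz": [0,0,0],"claw": 1},{"angular": [0,0,-5],"xyz": [0,0,0],"claw": 1},{"angular": [0,0,-5],"xyz": [0,0,0],"claw": 1},{"angular": [0,0,-5],"xyz": [0,0,0],"claw": 1},{"angular": [0,0,-5],"xyz": [0,0,0],"claw": 1},{"angular": [0,0,-5],"xyz": [0,0,0],"claw": 1},{"angular": [0,0,-5],"xyz": [0,0,0],"claw": 1},{"angular": [0,0,-5],"xyz": [0,0,0],"claw": 1},{"angular": [0,0,-5],"xyz": [0,0,0],"claw": 1},{"angular": [0,0,-5],"xyz": [0,0,0],"claw": 1},{"angular": [0,0,-5],"xyz": [0,0,0],"claw": 1},{"angular": [0,0,-5],"xyz": [0,0,0],"claw": 1},{"angular": [0,0,-5],"xyz": [0,0,0],"claw": 1},{"angular": [0,0,-4.1],"xyz": [0,0,0],"claw": 1},{"angular": [0,0,0],"xyz": [0,0,0],"claw": 1},{"angular": [0,0,0],"xyz": [0,0,0],"claw": 1}])

```text
t: 22.15
eef_pos: [0.5076, 0.02, 0.1409]
ee_rot: [3.142, 0.0, -0.585]
force: [0.1, 0.4, -0.2]
width: 0.0156
gripper_force: 50.0
```

```bash
python3 - <<'E'
from h import *
f=grab('wrist','w10');s=monitor.get_state();print(s['t'],s['width'],s['gripper_force'],s['eef_pos'],s['force'],s['moment'],np.degrees(s['ee_rot']),go([.508,.0224,.112],-33.3))
E
```

```text
22.2 0.015609859104097318 49.9994033575058 [0.50760868 0.02002613 0.14080549] [-0.67508174 -0.14669014 -1.4761722 ] [-0.04483884  0.16948983 -0.02877851] [ 1.79997129e+02  6.41195883e-03 -3.34855344e+01] ([-0.1, -0.22, 2.88], np.float64(-0.18553443812226078))
```

>>> servo_tool(targets=[{"angular": [0,0,-0.2],"xyz": [-0.1,-0.22,1],"claw": 1},{"angular": [0,0,0],"xyz": [0,0,1],"claw": 1},{"angular": [0,0,0],"xyz": [0,0,0.8],"claw": 1},{"angular": [0,0,0],"xyz": [0,0,0],"claw": 1},{"angular": [0,0,0],"xyz": [0,0,0],"claw": 1}])

```text
t: 22.7
eef_pos: [0.508, 0.0223, 0.1122]
ee_rot: [3.141, 0.0, -0.579]
force: [-0.2, -0.4, -0.7]
width: 0.0157
gripper_force: 50.0
```

```bash
python3 - <<'E'
from h import *
f=grab('wrist','w11');s=monitor.get_state();print(s['t'],s['eef_pos'],s['force'],s['moment'],np.degrees(s['ee_rot']))
c=np.clip(f['color'][90:300,130:410].astype(float)*2.2,0,255).astype(np.uint8)
cv2.imwrite('pics/w11c.png',cv2.resize(c,(800,600),interpolation=cv2.INTER_CUBIC))
E
```

```text
22.75 [0.50828548 0.02244948 0.11263022] [-0.50945273  0.32169802 -0.35503382] [-0.06179945  0.15653417  0.02695196] [ 1.79980919e+02 -3.77402589e-04 -3.31661099e+01]
```

View pics/w11c.png

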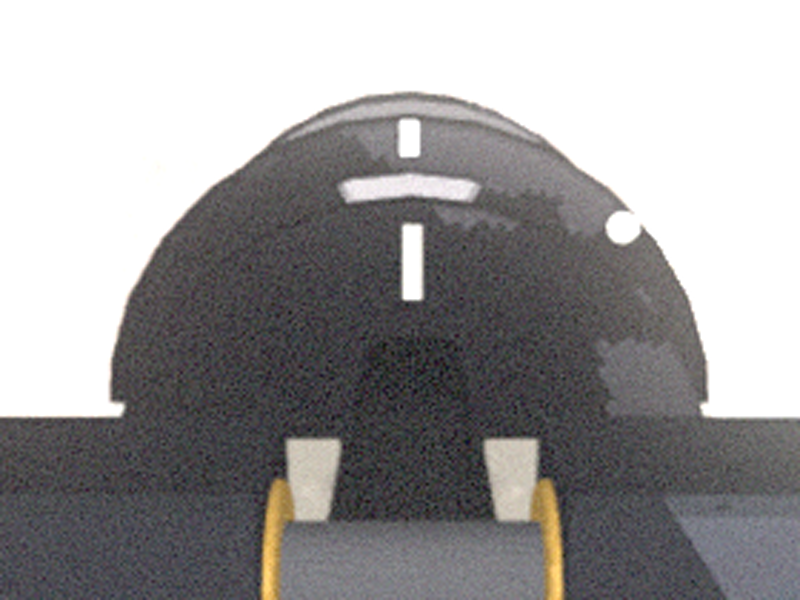

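The slot bar (409,137), slot (409,188) and lid mark (412,262) line up sideways. I'll check the fore-aft centring from the same marks.

```bash
python3 - <<'E'
from h import *
f=load('w9');P=lambda u,v,z:px2w(f,120+(u+.5)/2.5-.5,100+(v+.5)/2.5-.5,z)
r1=[np.linalg.norm((P(370,y,.021)-[.447,-.275,.021])) for y in(102,145)];print('lid mark r',r1)
g=load('w11');s=400/140
Q=lambda u,v,z:px2w(g,130+(u+.5)/s-.5,90+(v+.5)/s-.5,z)
y=np.radians(-33.2);x=np.array([np.cos(y),np.sin(y),0]);t=np.array([.5083,.0224,0]);l=np.array([np.sin(y),-np.cos(y),0])
z=.1126-.006+.021
for v in(224,300):p=Q(412,v,z)-t;print('lid mark x,y from tcp',p@x,p@l)
p=Q(409,137,.1)-t;print('slot bar',p@x,p@l)
E
```

```text
lid mark r [np.float64(0.04650053059534057), np.float64(0.03256833808223737)]
lid mark x,y from tcp 0.044712447141743994 0.000755812791347569
lid mark x,y from tcp 0.0322807215057797 0.0007547539415097243
slot bar 0.05644650622900457 0.0002384658980431456
```

>>> servo_tool(targets=[{"angular": [0,0,0],"xyz": [0.04,-0.05,0.3],"claw": 1},{"angular": [0,0,0],"xyz": [0,0,0.3],"claw": 1},{"angular": [0,0,0],"xyz": [0,0,0.3],"claw": 1},{"angular": [0,0,0],"xyz": [0,0,0.3],"claw": 1},{"angular": [0,0,0],"xyz": [0,0,0],"claw": 1}])

```text
t: 23.25
eef_pos: [0.5094, 0.0224, 0.1005]
ee_rot: [-3.141, -0.001, -0.579]
force: [3.3, -2.6, -3.0]
width: 0.0157
gripper_force: 50.0
```

```bash
python3 - <<'E'
from h import *
for i in range(1):
  s=monitor.get_state();print(s['t'],s['eef_pos'],s['force'],s['moment'],np.degrees(s['ee_rot']))
E
```

```text
23.25 [0.50936026 0.02244743 0.10054846] [ 3.25416724 -2.63212517 -3.02346957] [-1.3246292  -1.52386226 -0.031843  ] [-1.79987816e+02 -5.53876207e-02 -3.31590816e+01]
```

>>> servo_tool(targets=[{"angular": [0,0,0],"xyz": [0.1,0,0.2],"claw": 1},{"angular": [0,0,0],"xyz": [0,0,0.2],"claw": 1},{"angular": [0,0,0],"xyz": [0,0,0.2],"claw": 1},{"angular": [0,0,0],"xyz": [0,0,0],"claw": 1}])

```text
t: 23.65
eef_pos: [0.5095, 0.0221, 0.0944]
ee_rot: [3.141, 0.0, -0.579]
force: [1.5, -0.5, -2.3]
width: 0.0155
gripper_force: 50.0
```

```bash
python3 - <<'E'
from h import *
s=monitor.get_state();print(s['t'],s['eef_pos'],s['force'],s['moment'],np.degrees(s['ee_rot']))
E
```

```text
23.65 [0.50949022 0.02213282 0.0943516 ] [ 1.50088439 -0.50617552 -2.31818865] [-0.48530684 -0.49808764  0.00739511] [ 1.79988243e+02  1.47774886e-02 -3.31736438e+01]
```

>>> servo_tool(targets=[{"angular": [0,0,0],"xyz": [0.03,0,0.1],"claw": 1},{"angular": [0,0,3],"xyz": [0,0,0],"claw": 1},{"angular": [0,0,3],"xyz": [0,0,0],"claw": 1},{"angular": [0,0,3],"xyz": [0,0,0],"claw": 1},{"angular": [0,0,3],"xyz": [0,0,0],"claw": 1},{"angular": [0,0,3],"xyz": [0,0,0],"claw": 1},{"angular": [0,0,3],"xyz": [0,0,0],"claw": 1},{"angular": [0,0,3],"xyz": [0,0,0],"claw": 1},{"angular": [0,0,0],"xyz": [0,0,0],"claw": 1}])

```text
t: 24.55
eef_pos: [0.5094, 0.0218, 0.0934]
ee_rot: [3.141, 0.0, -0.946]
force: [0.8, -1.8, -1.7]
width: 0.0161
gripper_force: 50.0
```

```bash
python3 - <<'E'
from h import *
s=monitor.get_state();print(s['t'],s['eef_pos'],s['force'],s['moment'],np.degrees(s['ee_rot']),s['gripper_force'])
E
```

```text
24.55 [0.50940092 0.02180534 0.09343451] [ 0.79337933 -1.83939889 -1.7068647 ] [-0.56834266  0.06515099  0.01658388] [ 1.79951784e+02  1.67187988e-02 -5.42110390e+01] 50.00100553035736
```

>>> servo_tool(targets=[{"angular": [0,0,3.5],"xyz": [0,0,0],"claw": 1},{"angular": [0,0,3.5],"xyz": [0,0,0],"claw": 1},{"angular": [0,0,3.5],"xyz": [0,0,0],"claw": 1},{"angular": [0,0,3.5],"xyz": [0,0,0],"claw": 1},{"angular": [0,0,3.5],"xyz": [0,0,0],"claw": 1},{"angular": [0,0,3.5],"xyz": [0,0,0],"claw": 1},{"angular": [0,0,3.5],"xyz": [0,0,0],"claw": 1},{"angular": [0,0,0],"xyz": [0,0,0],"claw": 1},{"angular": [0,0,0],"xyz": [0,0,0],"claw": 1}])

```text
t: 25.45
eef_pos: [0.5091, 0.0216, 0.0934]
ee_rot: [3.14, -0.0, -1.371]
force: [-1.2, -2.7, -0.9]
width: 0.0155
gripper_force: 50.0
```

```bash
python3 - <<'E'
from h import *
m=[]
for i in range(6):
  f=viewer.grab_frame('wrist');s=monitor.get_state();m.append(s['moment'][2])
print(s['t'],s['eef_pos'],s['force'],np.mean(m),np.std(m),np.degrees(s['ee_rot']),s['gripper_force'],s['width'])
import pickle;pickle.dump(f,open('pics/w12.pkl','wb'))
# white blobs: lid mark, dot, bar
im=f['color'].min(2)
n,l,st,ce=cv2.connectedComponentsWithStats((im>110).astype(np.uint8))
for i in range(1,n):
    if 8<st[i,4]<400 and 80<ce[i][0]<460 and 80<ce[i][1]<260:print(st[i],ce[i].round(1),[ (lambda p:(np.hypot(*p[:2]).round(4),np.degrees(np.arctan2(p[1],p[0])).round(1)))(px2w(f,*ce[i],z)-[.5085,.0223,0]) for z in(.1,.108)])
E
```

```text
25.75 [0.50916025 0.02158577 0.09337361] [-3.01985025 -3.83192554 -1.74197783] 0.11851252255454392 0.02837028031341118 [ 1.79919239e+02 -1.34640900e-02 -7.86448062e+01] 50.00874638557434 0.01592080114244981
[268 138  13  13 135] [273.7 143.9] [(np.float64(0.0563), np.float64(-78.4)), (np.float64(0.0569), np.float64(-78.4))]
[271 168   7  26 178] [273.9 180.3] [(np.float64(0.0389), np.float64(-78.5)), (np.float64(0.0404), np.float64(-78.5))]
```

The lid's mark (-78.5°) sits on the half-way dot (-78.4°). The moment is 0.12 N m, against about 0.10 N m from the spring at half way, and the grip holds at 50 N. Handing in.

```bash
python3 -c "
from station import order;print(order.job_done())"
```

```text
the job is handed in; nothing more can be done
None
```

I handed in the job at about 26 s: the chunk is in the grinder's bowl, the pastry ring is standing in the bin, and the lid is on, turned about 45° to the half-way dot and still gripped there.

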